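# Give each sample tin its own lid back

### The arm

A 6-joint arm with a two-finger parallel gripper is mounted at the origin on a cart in front of the work surface, level with it; the furniture and walls round the work are solid. World frame = base frame: x ahead of the robot, y to its left, z up, the work surface at z = 0. Lengths are in m, angles in rad, forces in N, time in s.
With the tool pointing down it reaches from about 0.425 to 0.95 m from the base axis. Payload 3.5 kg.
Tool frame: the origin (TCP) lies midway between the tips of the shut fingers; the grasp point (between the pads) lies 19 mm behind it; z points along the fingers, y is the direction in which the jaws open and shut (so a half turn about z gives the same grasp; the last joint's range is limited). The gripper opens to 85 mm and grips with 20 to 120 N. Pads are 22 mm wide; open, the fingers measure 114 mm over their backs; the gripper's body (76 mm by 85 mm) begins 54 mm behind the grasp point. The pads swing forward as they close: fully open they stand 13 mm farther back than shut.
Start: joints at [-1.343, 0.286, 1.577, -0, 1.279, -0.15], TCP at [0.249, -0.627, 0.199] pointing down, gripper open.
Joint ranges: [-2.77, 2.77], [-0.9, 2.22], [0.21, 2.48], [-1.53, 4.67], [0.24, 2.81], [-2.84, 2.84]. Speed limits (rad/s): [2.79, 2.79, 3.14, 3.14, 3.14, 3.14].

### API

Orientations are given as a unit quaternion [x, y, z, w].
In Python, from plant import * gives the robot as it stands.
- The arm moves only by the shell command python3 -m jog 'ROWS' [FORCE]. ROWS is a JSON object of lists of equal length, an entry for each row: "travel": the shift along the world's x, y, z in mm, a list of three; "dr": the turn, a rotation vector about the world's x, y, z in degrees, a list of three; "jaw": the closure in counts, from 0 (fully open) to 255 (shut). In form: {"travel": [[x, y, z], ...], "dr": [[wx, wy, wz], ...], "jaw": [jaw, ...]}. A call has 1 to 5 rows; each row shifts and turns the commanded pose from where the row before left it; what a row does not reach is not made up. A row lasts 1/12 s, in which the tool goes at most 41.7 mm and 7.16 degrees, less where a joint would pass 70% of its speed; a pose out of reach is approached as far as the arm can. A call is refused whole if a number of a shift passes 41.7 or a number of a turn 7.16, either way. A call with a gripper value outside its range is refused whole. The fingers move at their own pace and stop on an object; FORCE is the grip in N (left out, the last holds). Time passes only in rows, so rows that do not move let the fingers close. It gives the time, the measured TCP pose, the force and the opening at its end, in the units of the state.
- get_state(): the state, without advancing time (a new reading comes with each control period).
- read_camera(name): name is "side" or "top" or "wrist"; returns the picture (384x512x3 uint8, red, green, blue); there is no depth.
- camera_info(name): a dict with "K" (3x3 intrinsics, pixels), "R" (3x3) and "t" (3): a world point X has camera coordinates R X + t; the wrist camera has in their place "mount" (4x4, takes a point from camera to tool coordinates, whose origin is the TCP and whose axes are the flange's). Camera axes: x right, y down, z forward; pixel columns grow to the right and rows downward; lengths in m; the calibration is good to about 2 mm. The wrist camera is an equidistant fisheye: a pixel r from the principal point sees the ray r / f radians off the axis. A picture is of the moment at which its call begins: read the wrist's pose just before it. camera_info takes no time and is no camera call.
- sign_off(): hands the job in, once; it reports no verdict.
The state is a dict: "time": time; "qpos": joint angles; "dq": joint speeds; "joint_efforts": joint torques, N m; "eef_pos": TCP position; "tcp_rot": TCP orientation; "contact_force": force on the tool from outside, world axes, zero at the start; "wrist_torque": the same for the moment, N m; "opening": opening from 0.0 (shut) to 1.0 (fully open).
Only numpy, scipy, OpenCV 4.12 (cv2) and the standard library are available. Lean on these libraries where they do the work, as an engineer would, in place of code of your own. Each camera call takes 0.05 s, during which the arm holds its last target. There are 200 camera calls.

### The job

The lids of the large round sample tin and of the oblong one were swapped by mistake and lie loose on the rims, so dust gets in. Put each lid on its own tin, knob up and fully home so that it closes flush on the rim; lay a lid aside on the bench if you need to, and do not drop the lids. Leave the two tins standing where they are, and leave the small closed tin and the other things on the bench alone.

Things in the scene. Friction and masses are not known exactly. Their poses are not given: they have to be found in the camera images.
- round_tin: Loose stainless steel tin, the large round one, 96 mm outside diameter, 45 mm high, wall 6 mm, floor 4 mm; its mouth is round, 84 mm with a 2 mm chamfer. Origin: centre of its underside; z up. A shallow clear dish lies in it. It stands left or right of the work stage, changing places with the oblong tin.
- oblong_tin: Loose stainless steel tin, the oblong one with rounded corners, 110 x 76 mm outside, 45 mm high, wall 6 mm, floor 4 mm; its mouth is 98 x 64 mm with a 2 mm chamfer. Origin: centre of its underside; z up, x along its long side (a half turn gives the same shape). A black chip tray lies in it.
- round_lid: Loose steel plug lid of the large round tin, about 0.2 kg: flange 96 mm in diameter, 5 mm thick, over a chamfered spigot 80 mm in diameter, 9 mm deep (2 mm play a side in its own mouth). Origin: centre of the spigot's underside, 14 mm below the flange's top. At the start it lies proud on the oblong tin's rim, origin 45 mm over that tin's underside; home in its own tin, 36 mm.
- oblong_lid: Loose steel plug lid of the oblong tin, about 0.2 kg: flange 110 x 76 mm, 5 mm thick, over a chamfered spigot 94 x 60 mm, 9 mm deep (2 mm play a side in its own mouth). Origin: centre of the spigot's underside, 14 mm below the flange's top; x along its long side. At the start it lies proud on the round tin's rim, origin 45 mm over that tin's underside; home in its own tin, 36 mm.
- round_knob (a point): Grip centre of the round black knob (26 mm diameter, straight from 10 to 28 mm above the flange) on the round lid: 20 mm above the flange's top and 34 mm above the lid's origin.
- oblong_knob (a point): Centre of the black bar handle (60 mm long, 14 mm wide, from 9 to 31 mm above the flange, on two 11 mm posts) on the oblong lid: 20 mm above the flange's top and 34 mm above the lid's origin; x along the bar. Pinch it across its 14 mm width.
- small_tin: Bystander: small round stainless tin of the same make, 72 mm diameter, 45 mm high, already closed by its own lid, with a black knob 22 mm in diameter; the knob's top is 81 mm above the bench. Origin: centre of its underside.
- loupe: Bystander: black eye loupe standing on the bench, 38 mm diameter, 35 mm high. Origin: centre of its underside.
- chip_box: Bystander: flat white chip box on the bench, 59 x 54 x 16 mm. Origin: centre of its underside.
- heater_chuck: Bystander: white heater chuck, 40 x 56 x 22 mm, on the work stage (fixed, 291 mm in x, 267 in y, 62 high, centred at x 0.58, y 0.01). Origin: centre of its underside. Also fixed: a brown and cream pot, 72 mm wide, 66 high, at x 0.65, y 0.22, and a clear lid, 98 mm wide, at x 0.66, y 0.44; the bonder's eyepieces overhang the stage beyond x 0.6: cross in front of them.

How it is judged:
By the outcome, as a careful person would: the job done as asked, in the order asked, and still so for the second after the job is handed in, with the robot touching nothing.
It also fails if it takes over 72 s, if anything falls off the work surface, if the arm or the gripper's body presses on something with over 40 N, if the wrist force passes 120 N, or if a joint passes its speed limit or range.

## Working session

There is one attempt and no reset: what is moved stays moved. The work goes in short steps, Python scripts to look and compute and a shell command to move; the robot and the scene stay as the last step left them, time stands still between calls to the robot, and variables do not carry over. Pictures are saved under pics/ and viewed, about 8 in all and at most 12, crops included, and the job is handed in when it is done.

```bash
mkdir -p pics; ls; python3 - <<'E'
from plant import *
import cv2, numpy as np
for n in ("top","side"):
    cv2.imwrite(f"pics/{n}0.png", read_camera(n)[:,:,::-1])
    print(n, camera_info(n))
print(camera_info("wrist")); print(get_state())
E
```

```text
pics
top {'K': array([[433.04653608,   0.        , 246.23769863],
       [  0.        , 433.04653608, 189.74100292],
       [  0.        ,   0.        ,   1.        ]]), 'R': array([[-0.02079495, -0.99978178,  0.00199072],
       [-0.97857018,  0.01994568, -0.20494531],
       [ 0.20486088, -0.00620989, -0.9787714 ]]), 't': array([0.01172037, 0.54004388, 1.45030225])}
side {'K': array([[365.98501372,   0.        , 255.93707082],
       [  0.        , 365.98501372, 191.04528243],
       [  0.        ,   0.        ,   1.        ]]), 'R': array([[-0.99981412,  0.00433766, -0.01878576],
       [ 0.01868982,  0.45729806, -0.88911708],
       [ 0.004734  , -0.88930291, -0.45729413]]), 't': array([0.54586163, 0.06199091, 1.06563526])}
{'K': array([[297.31863964,   0.        , 256.37549618],
       [  0.        , 297.31863964, 193.26149351],
       [  0.        ,   0.        ,   1.        ]]), 'mount': array([[ 5.26255054e-04, -9.56189556e-01, -2.92747769e-01,
         7.34109827e-02],
       [ 9.99999860e-01,  5.20576848e-04,  9.73016282e-05,
         2.75276295e-04],
       [ 5.93589102e-05, -2.92747779e-01,  9.56189696e-01,
        -1.74756330e-01],
       [ 0.00000000e+00,  0.00000000e+00,  0.00000000e+00,
         1.00000000e+00]])}
{'time': 0.1, 'qpos': array([-1.34301844e+00,  2.87112402e-01,  1.57806248e+00, -3.14735768e-05,
        1.27860919e+00, -1.50027067e-01]), 'dq': array([-0.00060058, -0.001931  , -0.00233905,  0.00249293, -0.001006  ,
       -0.00051993]), 'joint_efforts': array([ 6.41889910e-04, -4.07296014e+01, -2.93700671e+01, -1.54176282e-04,
        3.38169237e-03, -1.50229120e-06]), 'eef_pos': array([ 0.24884175, -0.62672468,  0.19754477]), 'tcp_rot': array([ 9.82209477e-01,  1.87785363e-01, -5.76388698e-05, -1.09429610e-03]), 'contact_force': array([0.5210932 , 0.35015732, 0.35303087]), 'wrist_torque': array([-0.00050421,  0.05301819,  0.00033365]), 'opening': 0.9974549321795059}
```

View pics/top0.png

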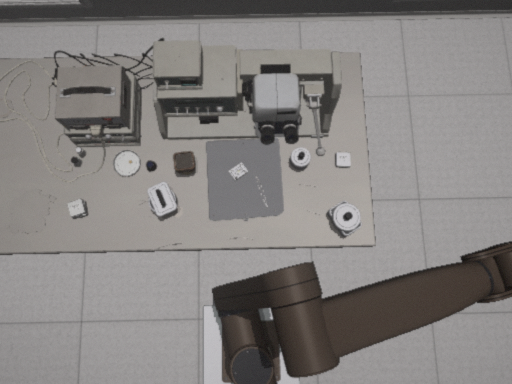

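View pics/side0.png

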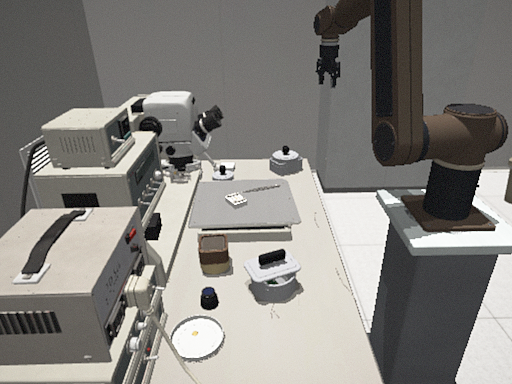

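Top view: the oblong lid (bar handle) is on the left tin at about (162,200). The round lid is on the right tin at about (346,218), and the small tin is at (301,157). Next I'll enlarge both and compute positions.

```bash
cat > h.py <<'E'
from plant import *
import cv2, numpy as np
from scipy.spatial.transform import Rotation as Ro
def bp(name,u,v,z,st=None):
    c=camera_info(name);K=c["K"]
    if name!="wrist":
        R,t=c["R"],c["t"]; d=R.T@np.array([(u-K[0,2])/K[0,0],(v-K[1,2])/K[1,1],1]); o=-R.T@t
    else:
        x,y=(u-K[0,2])/K[0,0],(v-K[1,2])/K[1,1]; r=np.hypot(x,y)+1e-12
        M=c["mount"]; Rt=Ro.from_quat(st["tcp_rot"]).as_matrix()
        d=Rt@M[:3,:3]@np.array([np.sin(r)*x/r,np.sin(r)*y/r,np.cos(r)]); o=Rt@M[:3,3]+st["eef_pos"]
    return o+d*(z-o[2])/d[2]
def proj(name,P,st=None):
    c=camera_info(name);K=c["K"]
    if name!="wrist":
        p=c["R"]@P+c["t"]; return K[0,0]*p[0]/p[2]+K[0,2],K[1,1]*p[1]/p[2]+K[1,2]
    M=c["mount"]; Rt=Ro.from_quat(st["tcp_rot"]).as_matrix()
    p=M[:3,:3].T@(Rt.T@(P-st["eef_pos"])-M[:3,3]); r=np.hypot(p[0],p[1]); a=np.arctan2(r,p[2])
    return K[0,0]*a*p[0]/r+K[0,2],K[1,1]*a*p[1]/r+K[1,2]
def wrist(name):
    st=get_state(); im=read_camera("wrist"); cv2.imwrite(f"pics/{name}.png",im[:,:,::-1]); np.save(f"pics/{name}.npy",np.r_[st["eef_pos"],st["tcp_rot"]])
    return st,im
def ld(name):
    a=np.load(f"pics/{name}.npy"); return dict(eef_pos=a[:3],tcp_rot=a[3:])
E
python3 - <<'E'
from h import *
im=cv2.imread("pics/top0.png")
a=[cv2.resize(im[y:y+50,x:x+50],None,fx=8,fy=8,interpolation=cv2.INTER_CUBIC) for x,y in((137,175),(321,193))]
cv2.imwrite("pics/crop0.png",np.hstack(a))
for n,u,v,z in(("obl",162,198,.09),("rnd",347,216,.09),("small",301,156,.08),("box L",77,208,.016),("box R",343,158,.016),("loupe",151,165,.035),("clear",127,163,.01)): print(n,bp("top",u,v,z).round(3))
E
```

```text
obl [0.51  0.286 0.09 ]
rnd [ 0.436 -0.335  0.09 ]
small [ 0.651 -0.192  0.08 ]
box L [0.495 0.6   0.016]
box R [ 0.659 -0.353  0.016]
loupe [0.642 0.338 0.035]
clear [0.658 0.431 0.01 ]
```

View pics/crop0.png

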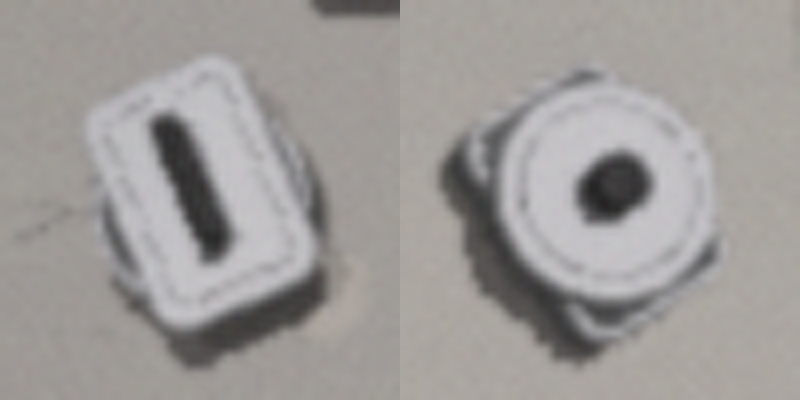

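The left crop shows the bar handle centre at about (162,198). In the right crop the round lid's knob is near (347,216), with the oblong tin turned underneath. Plan: put the round lid aside on the right bench, move the oblong lid from left to right, then the round lid from right to left. First I'll move over the right tin for a close look.

```bash
python3 -m jog '{"travel":[[22,36,5],[22,36,5],[22,36,5],[22,36,5],[22,36,5]],"dr":[[0,0,0],[0,0,0],[0,0,0],[0,0,0],[0,0,0]],"jaw":[0,0,0,0,0]}' 30
python3 -m jog '{"travel":[[22,36,0],[22,36,0],[22,36,0],[0,0,0],[0,0,0]],"dr":[[0,0,0],[0,0,0],[0,0,0],[0,0,0],[0,0,0]],"jaw":[0,0,0,0,0]}'
python3 - <<'E'
from h import *
st,im=wrist("w1"); print(st)
E
```

```text
time: 0.52
eef_pos: [0.3573, -0.4488, 0.2228]
tcp_rot: [0.982, 0.187, -0.0, -0.001]
contact_force: [0.6, 0.2, -0.4]
opening: 1.0
time: 0.93
eef_pos: [0.4229, -0.3422, 0.223]
tcp_rot: [0.982, 0.19, -0.0, -0.0]
contact_force: [-0.1, 0.1, 0.3]
opening: 1.0
{'time': 0.9333, 'qpos': array([-8.66728084e-01, -2.19360860e-02,  1.87340086e+00, -2.68248815e-04,
        1.29059896e+00,  3.22077341e-01]), 'dq': array([-0.05583599,  0.01661085, -0.01888555, -0.01121524, -0.00548425,
       -0.00484555]), 'joint_efforts': array([  1.29924461, -28.97248507, -29.13867474,   0.09961572,
         0.04735413,   0.03706969]), 'eef_pos': array([ 0.4228743 , -0.3421684 ,  0.22301817]), 'tcp_rot': array([ 9.81808666e-01,  1.89872778e-01, -2.27906472e-04, -1.41948508e-04]), 'contact_force': array([-0.0669332 ,  0.11060349,  0.32180886]), 'wrist_torque': array([ 0.0425208 , -0.03182687,  0.0322824 ]), 'opening': 0.9997479925914462}
```

View pics/w1.png

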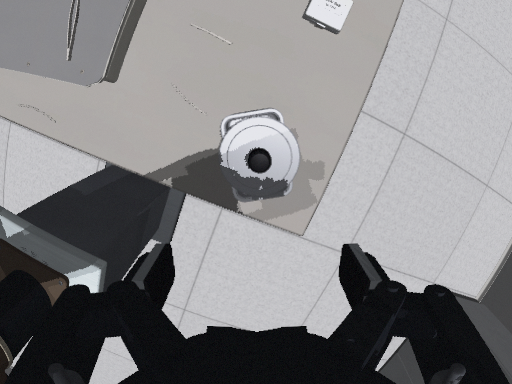

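The round lid's knob top is at about (260,159) and the flange spans columns 220–300. The oblong tin's corners show at (222,125)–(282,115). Now I'll overlay the model to refine this.

```bash
cat >> h.py <<'E'
def circ(c,r,z,n=72):
    a=np.linspace(0,2*np.pi,n,endpoint=False); return np.c_[c[0]+r*np.cos(a),c[1]+r*np.sin(a),np.full(n,z)]
def rrect(c,yaw,L,W,r,z):
    P=[]
    for sx,sy,a0 in((1,1,0),(-1,1,90),(-1,-1,180),(1,-1,270)):
        for a in np.radians(np.linspace(a0,a0+90,12)): P.append([sx*(L/2-r)+r*np.cos(a),sy*(W/2-r)+r*np.sin(a)])
    P=np.array(P); cy,sy=np.cos(yaw),np.sin(yaw)
    return np.c_[P@np.array([[cy,sy],[-sy,cy]])+np.array(c[:2]),np.full(len(P),z)]
def over(name,st,shapes,box,k,out,img=None):
    x,y,w,h=box; im=cv2.imread(img or f"pics/{name}.png")[y:y+h,x:x+w]; im=cv2.resize(im,None,fx=k,fy=k,interpolation=cv2.INTER_CUBIC)
    for P,col in shapes:
        q=np.array([proj("wrist",p,st) for p in P]); q=((q-[x,y]+.5)*k-.5)
        cv2.polylines(im,[q.round().astype(int)],True,col,1)
    cv2.imwrite(f"pics/{out}.png",im)
E
python3 - <<'E'
from h import *
st=ld("w1")
print(bp("wrist",260,159,.09,st), [bp("wrist",u,152,.059,st) for u in(219.5,300)])
k=bp("wrist",260,159,.09,st)
# tin far edge corners, rim z .045
print(bp("wrist",222,125,.045,st),bp("wrist",282,115,.045,st))
d=bp("wrist",278,109,.045,st)-bp("wrist",228,117,.045,st); yaw=np.arctan2(d[1],d[0]); print("edge ang",np.degrees(yaw))
over("w1",st,[(circ(k,.013,.09),(0,0,255)),(circ(k,.048,.059),(0,255,0)),(rrect(k,yaw+np.pi/2,.11,.076,.02,.045),(255,0,0))],(200,90,120,130),5,"o1")
E
```

```text
[ 0.43993815 -0.33966764  0.09      ] [array([ 0.42514227, -0.2955569 ,  0.059     ]), array([ 0.46001506, -0.3819304 ,  0.059     ])]
[ 0.45401174 -0.28601363  0.045     ] [ 0.49137041 -0.34733476  0.045     ]
edge ang -58.992591070225714
```

View pics/o1.png

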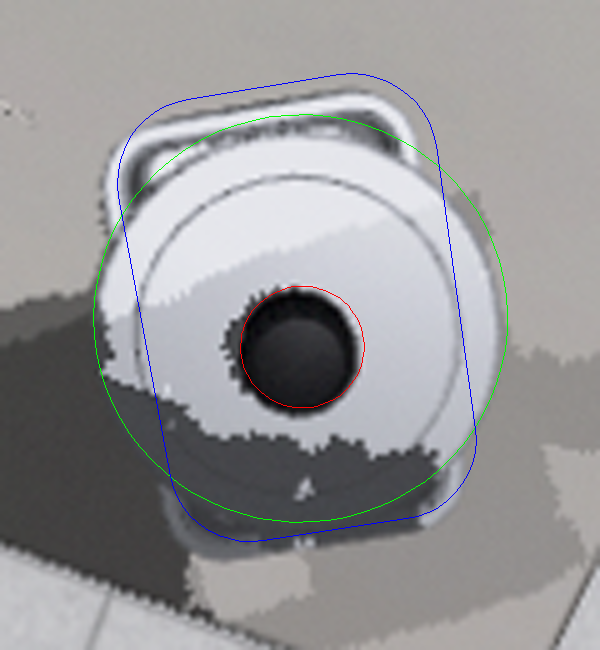

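The overlay agrees within a few mm; the knob is at about (0.439, -0.341). Now I'll come down over it.

```bash
Z='"dr":[[0,0,0],[0,0,0],[0,0,0],[0,0,0],[0,0,0]]'
python3 -m jog '{"travel":[[7,1,-20],[7,1,-30],[0,0,-30],[0,0,-20],[0,0,0]],"dr":[[0,0,0],[0,0,0],[0,0,0],[0,0,0],[0,0,0]],"jaw":[0,0,0,0,0]}' 30
python3 -m jog '{"travel":[[0,0,0],[0,0,0]],"dr":[[0,0,0],[0,0,0]],"jaw":[0,0]}'
python3 - <<'E'
from h import *
st,im=wrist("w2"); print(st["eef_pos"]); 
k=[.439,-.3405]
print(proj("wrist",np.array([*k,.09]),st))
g=cv2.cvtColor(im,cv2.COLOR_RGB2GRAY)
cv2.imwrite("pics/w2g.png",cv2.resize(im[130:384,120:400,::-1],None,fx=2,fy=2))
E
```

```text
time: 1.4
eef_pos: [0.4324, -0.3407, 0.1173]
tcp_rot: [0.982, 0.187, -0.003, -0.005]
contact_force: [-0.8, 0.6, -0.5]
opening: 1.001
time: 1.57
eef_pos: [0.4362, -0.344, 0.1248]
tcp_rot: [0.982, 0.187, 0.0, 0.001]
contact_force: [0.6, -0.4, 0.5]
opening: 1.0
[ 0.43620018 -0.3439723   0.12478182]
(np.float64(252.91000291942453), np.float64(200.21612127163948))
```

View pics/w2g.png

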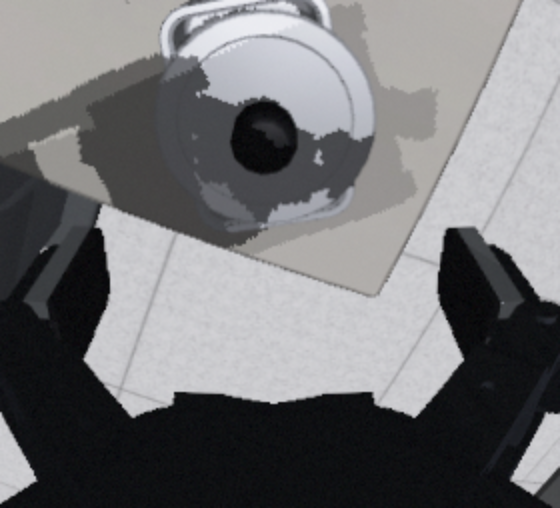

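Knob top at (252,196), with the finger midline at about column 256.

```bash
python3 - <<'E'
from h import *
st=ld("w2"); print(bp("wrist",252,196.5,.09,st), bp("wrist",259.8,160.4,.09,ld("w1")))
E
```

```text
[ 0.4414488  -0.33881862  0.09      ] [ 0.43847117 -0.34003837  0.09      ]
```

```bash

python3 -m jog '{"travel":[[4,4,-20],[0,0,-20],[0,0,-15],[0,0,-9],[0,0,0]],"dr":[[0,0,0],[0,0,0],[0,0,0],[0,0,0],[0,0,0]],"jaw":[0,0,0,0,0]}' 30
python3 -m jog '{"travel":[[0,0,0],[0,0,0]],"dr":[[0,0,0],[0,0,0]],"jaw":[0,0]}'
python3 -m jog '{"travel":[[0,0,0],[0,0,0],[0,0,0],[0,0,0],[0,0,0]],"dr":[[0,0,0],[0,0,0],[0,0,0],[0,0,0],[0,0,0]],"jaw":[60,100,140,180,220]}' 40
python3 -m jog '{"travel":[[0,0,0],[0,0,0],[0,0,0],[0,0,0],[0,0,0]],"dr":[[0,0,0],[0,0,0],[0,0,0],[0,0,0],[0,0,0]],"jaw":[255,255,255,255,255]}' 40
```

```text
time: 2.03
eef_pos: [0.4396, -0.338, 0.0588]
tcp_rot: [0.982, 0.188, -0.0, -0.001]
contact_force: [-0.1, -0.1, -0.7]
opening: 0.998
time: 2.2
eef_pos: [0.441, -0.3393, 0.0612]
tcp_rot: [0.982, 0.188, 0.001, 0.001]
contact_force: [-0.7, 0.4, 0.3]
opening: 0.998
time: 2.62
eef_pos: [0.4402, -0.3382, 0.0596]
tcp_rot: [0.982, 0.188, 0.0, 0.0]
contact_force: [0.3, 0.6, 0.7]
opening: 0.3
time: 3.03
eef_pos: [0.44, -0.3382, 0.0593]
tcp_rot: [0.982, 0.188, -0.0, -0.0]
contact_force: [-0.1, 0.3, -0.2]
opening: -0.004
```

The fingers shut completely, so the knob was missed. I'll look.

```bash
python3 - <<'E'
from h import *
st,im=wrist("w3"); s=read_camera("side")
a=cv2.resize(im[130:384,120:400,::-1],(420,381)); b=cv2.resize(s[140:185,260:310,::-1],(370,381),interpolation=cv2.INTER_CUBIC)
cv2.imwrite("pics/w3g.png",np.hstack([a,b]))
E
```

```text
(no output)
```

View pics/w3g.png

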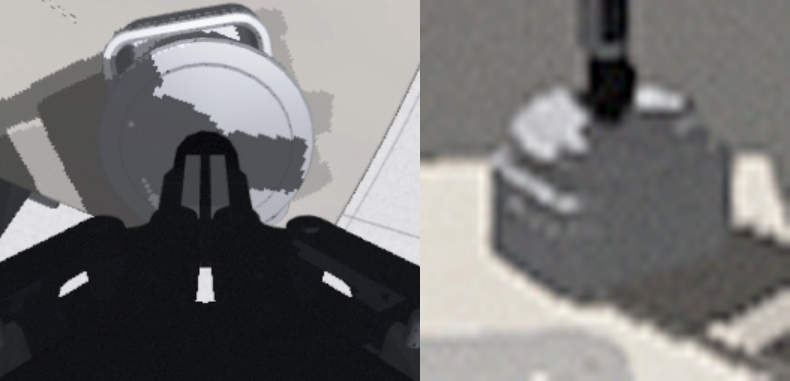

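The lid stayed roughly in place and the fingers are shut at about (207,155–215) in the crop, with the black knob arc just beyond. I'll compare this with the projected TCP.

```bash
python3 - <<'E'
from h import *
st=ld("w3"); print(st["eef_pos"])
Rt=Ro.from_quat(st["tcp_rot"]).as_matrix(); crop=lambda q:((q[0]-120)*1.5,(q[1]-130)*1.5)
for z in(0,-.019,-.04): print(z,crop(proj("wrist",st["eef_pos"]+Rt@[0,0,z],st)), crop(proj("wrist",st["eef_pos"]+Rt@[.011,0,z],st)))
# flange fit in crop px
from scipy.optimize import least_squares
pts=np.array([(99,140),(313,140),(206,38),(140,62),(272,62)])/1.5+[120,130]
for z in (.05,.059):
    P=np.array([bp("wrist",u,v,z,st) for u,v in pts]); r=least_squares(lambda q:np.hypot(P[:,0]-q[0],P[:,1]-q[1])-q[2],[.44,-.34,.05]); print(z,r.x,r.fun.round(4))
for z in(.07,.087,.09): print(z,crop(proj("wrist",np.array([.44,-.34,z]),st)))
img=cv2.imread("pics/w3.png")[210:300,210:310]; img=cv2.convertScaleAbs(cv2.resize(img,(600,540),interpolation=cv2.INTER_CUBIC),alpha=3.5,beta=10); cv2.imwrite("pics/w3z.png",img)
E
```

```text
[ 0.44004567 -0.33816086  0.05928628]
0 (np.float64(203.8496076247105), np.float64(139.7560465613015)) (np.float64(203.84916123171735), np.float64(115.370346386282))
-0.019 (np.float64(203.77336957282233), np.float64(158.82097732485494)) (np.float64(203.76988748981046), np.float64(132.35898325546057))
-0.04 (np.float64(203.67031509623732), np.float64(184.85592301871125)) (np.float64(203.66136649868668), np.float64(155.8267466184453))
0.05 [ 0.43330924 -0.34187978  0.04881095] [ 0.0001  0.0001  0.0007 -0.0004 -0.0005]
0.059 [ 0.43698105 -0.34038672  0.04642397] [ 0.0001  0.0001  0.0007 -0.0004 -0.0005]
0.07 (np.float64(208.01062053715256), np.float64(151.68601821600316))
0.087 (np.float64(208.33265502419468), np.float64(170.65305913030102))
0.09 (np.float64(208.39543372471456), np.float64(174.37131027325105))
```

View pics/w3z.png

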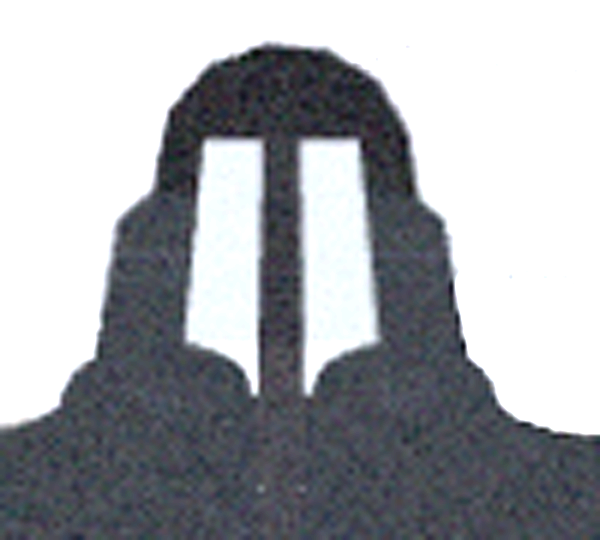

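```bash
python3 - <<'E'
from h import *
st=ld("w2"); Rt=Ro.from_quat(st["tcp_rot"]).as_matrix()
for x in(-.011,0,.011):
  for y in(-.0425,.0425):
    print(x,y,[tuple(np.round(proj("wrist",st["eef_pos"]+Rt@[x,y,z],st),1)) for z in(-.013,-.032,-.05)])
im=cv2.imread("pics/w3.png",0)
print(im[212:300:4,215:305:4])
E
```

```text
-0.011 -0.0425 [(np.float64(187.5), np.float64(246.9)), (np.float64(180.6), np.float64(262.1)), (np.float64(172.8), np.float64(279.5))]
-0.011 0.0425 [(np.float64(324.3), np.float64(247.0)), (np.float64(331.1), np.float64(262.3)), (np.float64(338.8), np.float64(279.6))]
0 -0.0425 [(np.float64(185.9), np.float64(230.8)), (np.float64(178.5), np.float64(244.9)), (np.float64(170.1), np.float64(261.1))]
0 0.0425 [(np.float64(325.9), np.float64(230.9)), (np.float64(333.2), np.float64(245.0)), (np.float64(341.5), np.float64(261.2))]
0.011 -0.0425 [(np.float64(184.4), np.float64(214.0)), (np.float64(176.5), np.float64(226.6)), (np.float64(167.5), np.float64(241.3))]
0.011 0.0425 [(np.float64(327.4), np.float64(214.0)), (np.float64(335.2), np.float64(226.7)), (np.float64(344.1), np.float64(241.4))]
[[ 83  82  83  82  80  82  84  83  82  83  85  82  84 198 197 197 197 197
  196 196 196 196 197]
 [ 83  81  84  84  84  82  84  82  82  80  76  80  83 104 195 196 174 194
  193 194 195 195 195]
 [ 81  82  82  84  83  83  81  80  11  13  10  11   9  29 157  82  79  83
  114 163  83 175 193]
 [ 83  8
[... 1135 characters left out ...]
 19 166 181 180 180]
 [ 81  82  20  19  14  21  14  19  17  78  17  22  18  20  17  18  18  17
   17  86 179 180 166]
 [ 78  83  18  15  23  19  24  21  20  18  21  18  17  21  19  21  17  20
   20  17 180 147 179]
 [ 25  21  22  20  17  18  17  18  25  19  20  20  20  19  17  19  16  17
   17  17  19  95 172]
 [ 15  20  18  19  20  19  18  18  17  17  21  19  20  17  18  17  18  19
   20  18  16  18  17]
 [ 21  15  13  18  16  18  15  19  17  21  20  22  14  18  17  18  21  13
   16  22  20  18  18]
 [ 19  19  14  15  19  19  14  18  17  16  21  16  19  18  18  19  18  16
   19  21  16  20  17]
 [ 15  19  19  19  19  16  14  18  17  20  19  21  16  18  21  20  16  18
   17  20  18  16  21]]
```

```bash
python3 - <<'E'
from h import *
st=get_state(); print(st["eef_pos"])
for z in(.0,.045,.059,.069,.09,.1,.12): print(z,np.round(proj("side",np.array([.44,-.339,z])),1))
s=read_camera("side"); np.save("pics/s.npy",s); s0=cv2.cvtColor(cv2.imread("pics/side0.png"),cv2.COLOR_BGR2GRAY); g=cv2.cvtColor(s,cv2.COLOR_RGB2GRAY)
print(g[125:175,276:298:2].astype(int)); print("before"); print(s0[140:165,276:298:2].astype(int))
E
```

```text
[ 0.44009489 -0.33819276  0.05934452]
0.0 [283.9 168.4]
0.045 [284.1 157.2]
0.059 [284.1 153.6]
0.069 [284.2 151.1]
0.09 [284.3 145.6]
0.1 [284.3 143. ]
0.12 [284.4 137.7]
[[108  24  23  19  25  19  29  32  50  19  92]
 [132  14  29  22  15  19  38  25  49  32 100]
 [125  19  20  19  16  26  30  25  49  26  96]
 [128   3  30  27  28  25  27  24  42  15 109]
 [124  59  32  31  26  26  23  29  39   7 130]
 [120  89  26  25  29  21  28  30  24  62 123]
 [120  81   7  30  24  22  25  22  17  99 121]
 [117  99  63  26  31  31  28  20   9 110 119]
 [117 128  91  20  25  17  24  23   1 128 118]
 [123 118  86  17  22  24  25  23  61 121 118]
 [119 122 107  22  25  28  16   1 114 123 116]
 [118 121 130  40  28   9  70  91 124 120 116]
 [119 121 126  53  47  24 107 129 118 118 117]
 [122 121 126  65  57  29 100 124 120 113 121]
 [116 121 124  80  50  33 103 120 117 122 119]
 [119 116 117  77  61  22  97 120 118 119 119]
 [117 119 123  79  55  16 103 120 115 116 118]
 [120 120 124  75  55  23  95 123 121 116 120]
 [114 120 125  81  55  24 103 121 118 116 119]
 [122 119 127  78  46  18  98 121 1
[... 1905 characters left out ...]
 174 194  81   0   5  19 196 167 104 114]
 [187 233 245  93   0  17  62 246 232 188 103]
 [241 232 234 181   7  17 168 239 233 242 164]
 [233 228 231 205   0   0 172 223 231 232 226]
 [229 229 231 214  28  25  75 217 229 230 230]
 [219 229 228 237 179 177 189 235 230 218 235]
 [223 218 231 234 244 248 239 230 208 210 237]
 [234 217 227 226 204 198 217 223 210 229 180]
 [167 212 197 225 199 191 209 200 214 180  90]
 [ 74 112 133 194 202 205 189 157 114  79  87]
 [ 80  80  82  80  98 107  91  77  86  84  95]
 [133  85  91  91  89  89  92  82  92  91  92]
 [192 109  87  97 111  95  92  94  97  94  90]
 [164 152 150 152 135 101  93  94  93  93  94]
 [ 83 135 164 152 110  95  94  92  95  95  92]]
```

The side view shows the shut fingertips at row ~146 (z≈0.09), just above the knob top (row 147). So the real tips end about 33 mm short of the reported TCP. I'll open, go down a further 33 mm and close.

```bash

python3 -m jog '{"travel":[[0,0,10],[0,0,0],[0,0,0],[0,0,0],[0,0,0]],"dr":[[0,0,0],[0,0,0],[0,0,0],[0,0,0],[0,0,0]],"jaw":[0,0,0,0,0]}' 40
python3 -m jog '{"travel":[[0,0,0],[0,0,-15],[0,0,-14],[0,0,-7],[0,0,-7]],"dr":[[0,0,0],[0,0,0],[0,0,0],[0,0,0],[0,0,0]],"jaw":[0,0,0,0,0]}' 40
python3 -m jog '{"travel":[[0,0,0],[0,0,0],[0,0,0],[0,0,0],[0,0,0]],"dr":[[0,0,0],[0,0,0],[0,0,0],[0,0,0],[0,0,0]],"jaw":[0,60,100,140,160]}' 40
python3 -m jog '{"travel":[[0,0,0],[0,0,0],[0,0,0],[0,0,0],[0,0,0]],"dr":[[0,0,0],[0,0,0],[0,0,0],[0,0,0],[0,0,0]],"jaw":[200,230,255,255,255]}' 40
python3 -m jog '{"travel":[[0,0,0],[0,0,0],[0,0,0],[0,0,0],[0,0,0]],"dr":[[0,0,0],[0,0,0],[0,0,0],[0,0,0],[0,0,0]],"jaw":[255,255,255,255,255]}' 40
```

```text
time: 3.6
eef_pos: [0.44, -0.3381, 0.0694]
tcp_rot: [0.982, 0.188, 0.0, 0.0]
contact_force: [0.1, 0.3, -0.5]
opening: 0.71
time: 4.02
eef_pos: [0.4397, -0.3378, 0.0253]
tcp_rot: [0.982, 0.188, -0.0, -0.001]
contact_force: [-0.7, 0.4, -0.8]
opening: 1.003
time: 4.43
eef_pos: [0.4405, -0.3386, 0.0271]
tcp_rot: [0.982, 0.188, 0.0, 0.001]
contact_force: [-0.6, -0.5, 0.1]
opening: 0.452
time: 4.85
eef_pos: [0.4404, -0.3385, 0.027]
tcp_rot: [0.982, 0.188, 0.0, 0.0]
contact_force: [-0.6, 1.4, 5.6]
opening: 0.286
time: 5.27
eef_pos: [0.4404, -0.3385, 0.027]
tcp_rot: [0.982, 0.188, 0.0, 0.0]
contact_force: [-1.0, 1.6, 5.3]
opening: 0.289
```

Gripped at an opening of 0.289, about 25 mm, which matches the knob. Now I'll lift and carry it to the bench at about (0.47, -0.205).

```bash

python3 -m jog '{"travel":[[0,0,5],[0,0,10],[0,0,20],[0,0,20],[0,0,15]],"dr":[[0,0,0],[0,0,0],[0,0,0],[0,0,0],[0,0,0]],"jaw":[255,255,255,255,255]}' 60
python3 -m jog '{"travel":[[3,12,0],[6,25,0],[8,35,0],[7,32,0],[5,20,0]],"dr":[[0,0,0],[0,0,0],[0,0,0],[0,0,0],[0,0,0]],"jaw":[255,255,255,255,255]}'
python3 -m jog '{"travel":[[1,10,0],[0,0,-20],[0,0,-30],[0,0,-25],[0,0,-15]],"dr":[[0,0,0],[0,0,0],[0,0,0],[0,0,0],[0,0,0]],"jaw":[255,255,255,255,255]}'
python3 -m jog '{"travel":[[0,0,-8],[0,0,-4],[0,0,-2],[0,0,0],[0,0,0]],"dr":[[0,0,0],[0,0,0],[0,0,0],[0,0,0],[0,0,0]],"jaw":[255,255,255,255,255]}'
python3 - <<'E'
from h import *
st,im=wrist("w4"); print(st["eef_pos"],st["contact_force"])
s=read_camera("side"); cv2.imwrite("pics/s4.png",np.hstack([cv2.resize(s[120:220,200:320,::-1],(480,400)),cv2.resize(im[:,:,::-1],(320,240))[:240,:].copy() if 0 else cv2.copyMakeBorder(cv2.resize(im[:,:,::-1],(320,240)),0,160,0,0,cv2.BORDER_CONSTANT)]))
E
```

```text
time: 5.68
eef_pos: [0.4402, -0.3383, 0.0977]
tcp_rot: [0.982, 0.188, 0.0, 0.0]
contact_force: [0.7, -1.0, -1.3]
opening: 0.279
time: 6.1
eef_pos: [0.4681, -0.21, 0.0946]
tcp_rot: [0.982, 0.188, -0.001, -0.002]
contact_force: [-0.0, 0.0, -1.8]
opening: 0.279
time: 6.52
eef_pos: [0.4678, -0.2025, 0.0029]
tcp_rot: [0.982, 0.188, -0.002, -0.002]
contact_force: [-0.6, -0.5, -1.3]
opening: 0.281
time: 6.93
eef_pos: [0.471, -0.2049, -0.0065]
tcp_rot: [0.982, 0.188, 0.001, 0.001]
contact_force: [-1.0, 0.4, -2.1]
opening: 0.277
[ 0.47095916 -0.20488374 -0.00654198] [-1.00357724  0.37584412 -2.06894571]
```

View pics/s4.png

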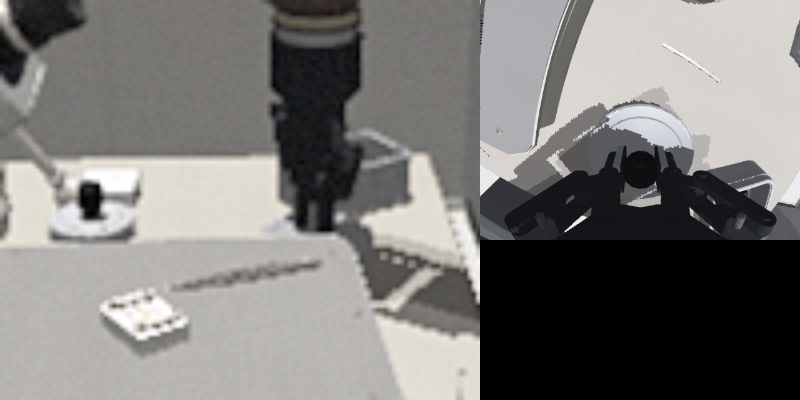

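The lid is held level over the bench and the oblong tin, now open, stands at its place. I'll lower until contact.

```bash

python3 -m jog '{"travel":[[0,0,-4],[0,0,-3],[0,0,-2],[0,0,0],[0,0,0]],"dr":[[0,0,0],[0,0,0],[0,0,0],[0,0,0],[0,0,0]],"jaw":[255,255,255,255,255]}'
python3 -m jog '{"travel":[[0,0,-1],[0,0,0],[0,0,-1],[0,0,0],[0,0,0]],"dr":[[0,0,0],[0,0,0],[0,0,0],[0,0,0],[0,0,0]],"jaw":[255,255,255,255,255]}'
python3 -m jog '{"travel":[[0,0,-1],[0,0,0],[0,0,0]],"dr":[[0,0,0],[0,0,0],[0,0,0]],"jaw":[255,255,255]}'
```

```text
time: 7.45
eef_pos: [0.4699, -0.204, -0.0169]
tcp_rot: [0.982, 0.188, -0.0, -0.0]
contact_force: [-0.5, 0.5, -1.7]
opening: 0.283
time: 7.87
eef_pos: [0.4702, -0.2043, -0.0178]
tcp_rot: [0.982, 0.188, -0.0, -0.0]
contact_force: [-4.4, 0.4, 5.9]
opening: 0.28
time: 8.12
eef_pos: [0.4701, -0.2042, -0.0179]
tcp_rot: [0.982, 0.188, -0.001, -0.0]
contact_force: [-5.7, 3.0, 13.2]
opening: 0.28
```

Contact came at the expected height. Release, rise and view the oblong tin.

```bash

python3 -m jog '{"travel":[[0,0,1],[0,0,0],[0,0,0],[0,0,0],[0,0,0]],"dr":[[0,0,0],[0,0,0],[0,0,0],[0,0,0],[0,0,0]],"jaw":[150,120,80,40,0]}' 60
python3 -m jog '{"travel":[[0,0,0],[0,0,10],[0,0,25],[0,0,40],[0,0,40]],"dr":[[0,0,0],[0,0,0],[0,0,0],[0,0,0],[0,0,0]],"jaw":[0,0,0,0,0]}'
python3 -m jog '{"travel":[[-5,-25,40],[-8,-30,40],[-9,-30,10],[-8,-25,0],[0,-20,0]],"dr":[[0,0,0],[0,0,0],[0,0,0],[0,0,0],[0,0,0]],"jaw":[0,0,0,0,0]}'
python3 -m jog '{"travel":[[0,0,0],[0,0,0],[0,0,0]],"dr":[[0,0,0],[0,0,0],[0,0,0]],"jaw":[0,0,0]}'
python3 - <<'E'
from h import *
st,im=wrist("w5"); print(st["eef_pos"],st["tcp_rot"])
T=[.444,-.339]; 
for p in ([*T,.045],[.47,-.204,.045]): print(proj("wrist",np.array(p),st))
u,v=map(int,proj("wrist",np.array([*T,.045]),st))
c=im[v-70:v+70,u-70:u+70,::-1]; a=cv2.resize(c,(560,560),interpolation=cv2.INTER_CUBIC); print(u-70,v-70)
u,v=map(int,proj("wrist",np.array([.47,-.204,.045]),st)); b=cv2.resize(im[max(0,v-60):v+60,u-60:u+60,::-1],(240,240)); print(u,v)
cv2.imwrite("pics/w5g.png",np.hstack([a,cv2.copyMakeBorder(b,0,320,0,0,cv2.BORDER_CONSTANT)]))
E
```

```text
time: 8.53
eef_pos: [0.4701, -0.2042, -0.0189]
tcp_rot: [0.982, 0.188, -0.0, -0.0]
contact_force: [0.1, 1.2, -0.7]
opening: 0.932
time: 8.95
eef_pos: [0.4688, -0.2033, 0.0968]
tcp_rot: [0.982, 0.188, -0.001, -0.001]
contact_force: [1.3, -0.4, 0.2]
opening: 1.001
time: 9.37
eef_pos: [0.4417, -0.3283, 0.1773]
tcp_rot: [0.982, 0.187, 0.001, 0.002]
contact_force: [-0.2, 0.1, -0.4]
opening: 1.002
time: 9.62
eef_pos: [0.4419, -0.3251, 0.1743]
tcp_rot: [0.982, 0.188, -0.0, -0.0]
contact_force: [0.1, 0.2, -0.5]
opening: 0.999
[ 0.44194301 -0.32505931  0.17430386] [ 9.82210499e-01  1.87782545e-01 -8.58701673e-05 -4.94286762e-04]
(np.float64(269.22088229582386), np.float64(178.3629360647435))
(np.float64(158.60491790324534), np.float64(110.55708924439656))
199 108
158 110
```

View pics/w5g.png

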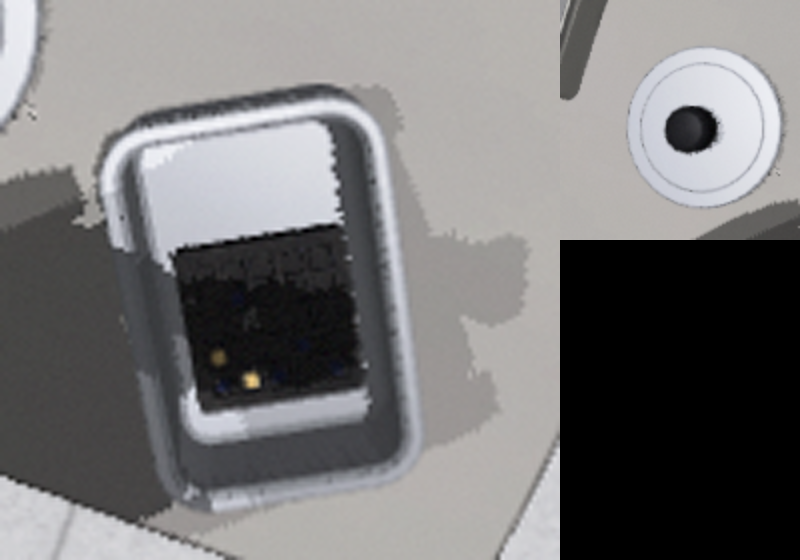

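The empty oblong tin's rim outline runs over crop (103–420, 98–508), turned slightly. The round lid lies flat on the bench beside it. Fit the tin model to rim points.

```bash
cat > fit.py <<'E'
from h import *
from scipy.optimize import least_squares
from scipy.spatial import cKDTree
def sdf_rr(p,L,W,r):
    q=np.abs(p)-[L/2-r,W/2-r]; return np.linalg.norm(np.maximum(q,0),axis=1)+np.minimum(q.max(1),0)-r
def fit(pts,st,z,x0,L,W,r=.02,fixed=None):
    P=np.array([bp("wrist",u,v,z,st)[:2] for u,v in pts])
    def f(q):
        c,s=np.cos(q[2]),np.sin(q[2]); return sdf_rr((P-q[:2])@np.array([[c,-s],[s,c]]),L,W,r)
    R=least_squares(f,x0,loss="soft_l1",f_scale=.001); return R.x,R.fun
E
python3 - <<'E'
from fit import *
st=ld("w5")
pts=np.array([(103,200),(112,250),(143,380),(158,450),(383,150),(400,270),(420,420),(150,128),(240,108),(330,98),(220,508),(310,493),(390,475)])/4+[199,108]
for z in(.040,.045,.05):
    x,r=fit(pts,st,z,[.444,-.339,np.radians(31)],.11,.076); print(z,x[:2].round(4),np.degrees(x[2]),(r*1e3).round(1))
E
```

```text
0.04 [ 0.4339 -0.3396] 32.44676917137625 [-0.3 -0.1 -0.7 -0.5 -0.2 -1.  -1.3 -0.   0.4  0.5  0.6 -0.   0.4]
0.045 [ 0.4352 -0.3391] 32.642828971983825 [-1.  -0.7 -1.1 -0.8 -0.9 -1.8 -2.2 -0.9 -0.5 -0.5 -0.4 -0.9 -0.7]
0.05 [ 0.4366 -0.3388] 32.836409553242014 [-1.4 -1.  -1.3 -1.  -1.9 -2.7 -3.4 -1.7 -1.3 -1.6 -1.3 -1.8 -1.8]
```

```bash
python3 - <<'E'
from fit import *
st=ld("w5")
for dz in(0,-.006,-.01):
    fl=np.array([bp("wrist",*(np.array(p)/2+[98-280,50]),.014+dz,st) for p in((627,127),(783,127),(705,46),(705,207))])
    R=least_squares(lambda q:np.hypot(fl[:,0]-q[0],fl[:,1]-q[1])-q[2],[.47,-.2,.048]).x
    print(dz,"knob",bp("wrist",163,115,.045+dz,st).round(4),"flange",R.round(4))
    print("  w1 knob",bp("wrist",259.8,160.4,.09+dz,ld("w1")).round(4),"w2",bp("wrist",252,196.5,.09+dz,ld("w2")).round(4))
E
```

```text
0 knob [ 0.4671 -0.2102  0.045 ] flange [ 0.4668 -0.2076  0.0472]
  w1 knob [ 0.4385 -0.34    0.09  ] w2 [ 0.4414 -0.3388  0.09  ]
-0.006 knob [ 0.4663 -0.2085  0.039 ] flange [ 0.466  -0.206   0.0481]
  w1 knob [ 0.4374 -0.3405  0.084 ] w2 [ 0.4396 -0.3394  0.084 ]
-0.01 knob [ 0.4657 -0.2073  0.035 ] flange [ 0.4655 -0.2049  0.0487]
  w1 knob [ 0.4368 -0.3408  0.08  ] w2 [ 0.4384 -0.3399  0.08  ]
```

Setting the z-correction to −6 mm makes all the sizes consistent. The oblong tin is at about (0.434, −0.340) with yaw 32.5°. The bar on the left lid runs at about 22°, matching the present tool yaw. Now I'll cross over.

```bash

python3 -m jog '{"travel":[[5,25,10],[6,38,10],[6,40,10],[6,40,0],[5,40,0]],"dr":[[0,0,0],[0,0,0],[0,0,0],[0,0,0],[0,0,0]],"jaw":[0,0,0,0,0]}'
python3 -m jog '{"travel":[[4,40,0],[4,40,0],[4,40,0],[3,40,0],[3,40,0]],"dr":[[0,0,0],[0,0,0],[0,0,0],[0,0,0],[0,0,0]],"jaw":[0,0,0,0,0]}'
python3 -m jog '{"travel":[[3,40,0],[3,40,0],[2,40,0],[0,36,0],[0,36,-10]],"dr":[[0,0,0],[0,0,0],[0,0,0],[0,0,0],[0,0,0]],"jaw":[0,0,0,0,0]}'
python3 -m jog '{"travel":[[0,15,-10],[0,0,-10],[0,0,0],[0,0,0]],"dr":[[0,0,0],[0,0,0],[0,0,0],[0,0,0]],"jaw":[0,0,0,0]}'
python3 - <<'E'
from h import *
st,im=wrist("w6"); print(st["eef_pos"],st["tcp_rot"])
u,v=map(int,proj("wrist",np.array([.51,.286,.053]),st)); print(u-75,v-75)
cv2.imwrite("pics/w6g.png",cv2.resize(im[v-75:v+75,u-75:u+75,::-1],(600,600),interpolation=cv2.INTER_CUBIC))
E
```

```text
time: 10.08
eef_pos: [0.4703, -0.1402, 0.2053]
tcp_rot: [0.982, 0.188, 0.001, 0.0]
contact_force: [1.2, -0.3, -1.0]
opening: 0.999
time: 10.5
eef_pos: [0.4871, 0.0603, 0.2044]
tcp_rot: [0.982, 0.189, 0.0, -0.0]
contact_force: [-0.6, 0.4, 0.1]
opening: 1.001
time: 10.92
eef_pos: [0.496, 0.2527, 0.1965]
tcp_rot: [0.982, 0.189, 0.002, -0.0]
contact_force: [0.4, 0.1, 0.1]
opening: 1.002
time: 11.25
eef_pos: [0.4949, 0.2638, 0.1733]
tcp_rot: [0.982, 0.188, -0.001, 0.0]
contact_force: [0.7, -0.2, 0.4]
opening: 1.0
[0.4948854  0.26383092 0.17333815] [ 9.82133729e-01  1.88179710e-01 -1.26726414e-03  3.58410217e-04]
166 80
```

View pics/w6g.png

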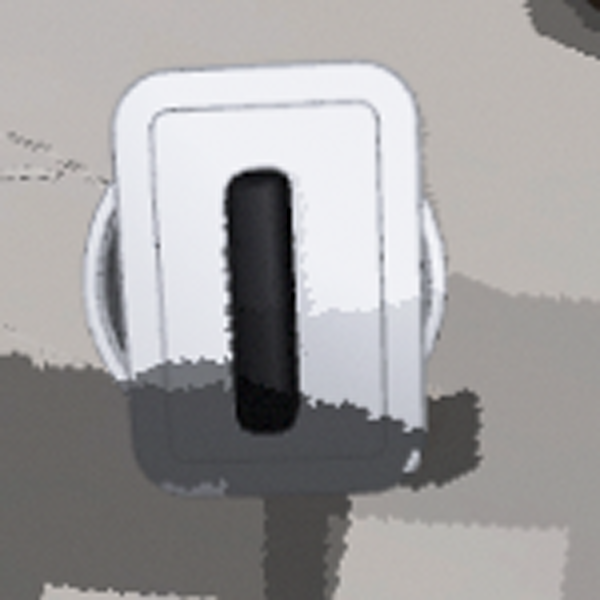

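The oblong lid's flange spans crop (115–424, 62–494), the bar (228–298, 168–430), and the round tin's rim shows at the left and right edges (82 and 447). Fit these.

```bash
python3 - <<'E'
from fit import *
st=ld("w6"); o=np.array([166,80])
f=lambda L:np.array(L)/4+o
fl=f([(115,150),(123,300),(132,440),(418,120),(422,300),(425,450),(170,69),(270,65),(380,62),(170,494),(280,495),(390,490)])
ba=f([(227,200),(230,300),(237,400),(292,200),(296,300),(299,400),(258,168),(267,432)])
ti=f([(105,190),(82,260),(95,330),(122,378),(440,220),(447,270),(440,320),(428,355)])
for dz in(0,-.006):
    x,r=fit(fl,st,.059+dz,[.505,.28,.38],.11,.076); print(dz,"flange",x[:2].round(4),np.degrees(x[2]).round(1),(r*1e3).round(1))
    x,r=fit(ba,st,.09+dz,[.505,.28,.38],.06,.014,.005); print(" bar",x[:2].round(4),np.degrees(x[2]).round(1),(r*1e3).round(1))
    P=np.array([bp("wrist",u,v,.045+dz,st) for u,v in ti]); R=least_squares(lambda q:np.hypot(P[:,0]-q[0],P[:,1]-q[1])-q[2],[.5,.28,.048]); print(" tin",R.x.round(4),(R.fun*1e3).round(1))
    R=least_squares(lambda q:np.hypot(P[:,0]-q[0],P[:,1]-q[1])-.048,[.5,.28]); print(" tin r=48",R.x.round(4),(R.fun*1e3).round(1))
E
```

```text
0 flange [0.5121 0.2939] 23.1 [-0.6 -0.4  0.1 -0.8 -1.3  0.5  0.4 -0.4  1.8  1.1 -1.2  0.7]
 bar [0.5138 0.2943] 23.1 [ 0.   0.4 -0.   0.1  0.2  0.  -0.3 -0.3]
 tin [0.5119 0.2973 0.0472] [-0.4  0.7 -0.1 -0.3  0.1 -0.1 -0.2  0.2]
 tin r=48 [0.5124 0.2975] [-1.5 -0.1 -0.7 -0.7 -0.8 -0.9 -0.8 -0.3]
-0.006 flange [0.5111 0.2942] 22.8 [ 0.2  0.1  0.7  0.1 -0.3  2.   1.4  0.6  3.   2.4  0.1  2.2]
 bar [0.5127 0.2943] 23.1 [0.2 0.5 0.1 0.3 0.4 0.2 0.4 0.4]
 tin [0.5108 0.2975 0.0482] [-0.4  0.7 -0.1 -0.3  0.1 -0.1 -0.2  0.3]
 tin r=48 [0.5108 0.2974] [-0.2  0.9  0.1 -0.2  0.3  0.1 -0.1  0.4]
```

```bash

python3 -m jog '{"travel":[[9,15,-10],[9,15,-30],[0,0,-30],[0,0,-30],[0,0,-20]],"dr":[[0,0,1.4],[0,0,0],[0,0,0],[0,0,0],[0,0,0]],"jaw":[0,0,0,0,0]}' 40
python3 -m jog '{"travel":[[0,0,-14],[0,0,-8],[0,0,0],[0,0,0]],"dr":[[0,0,0],[0,0,0],[0,0,0],[0,0,0]],"jaw":[0,0,0,0]}'
```

```text
time: 11.72
eef_pos: [0.5136, 0.2926, 0.0524]
tcp_rot: [0.98, 0.199, -0.001, 0.0]
contact_force: [0.3, -0.3, -0.1]
opening: 0.997
time: 12.05
eef_pos: [0.5149, 0.2937, 0.0333]
tcp_rot: [0.98, 0.199, 0.001, -0.0]
contact_force: [0.0, -0.2, 0.2]
opening: 0.998
```

```bash

python3 -m jog '{"travel":[[-1,0,-2],[0,0,0],[0,0,0],[0,0,0],[0,0,0]],"dr":[[0,0,0],[0,0,0],[0,0,0],[0,0,0],[0,0,0]],"jaw":[60,120,160,180,195]}' 40
python3 -m jog '{"travel":[[0,0,0],[0,0,0],[0,0,0],[0,0,0],[0,0,0]],"dr":[[0,0,0],[0,0,0],[0,0,0],[0,0,0],[0,0,0]],"jaw":[210,225,240,255,255]}' 40
python3 -m jog '{"travel":[[0,0,0],[0,0,0],[0,0,0],[0,0,0]],"dr":[[0,0,0],[0,0,0],[0,0,0],[0,0,0]],"jaw":[255,255,255,255]}' 60
python3 -c "
from h import *
s=get_state();print(s['eef_pos'],s['wrist_torque'],np.degrees(2*np.arctan2(s['tcp_rot'][1],s['tcp_rot'][0])))"
```

```text
time: 12.47
eef_pos: [0.5134, 0.2943, 0.031]
tcp_rot: [0.98, 0.2, 0.0, -0.0]
contact_force: [0.0, -0.7, 0.3]
opening: 0.299
time: 12.88
eef_pos: [0.5133, 0.2945, 0.0308]
tcp_rot: [0.98, 0.2, 0.0, -0.0]
contact_force: [-0.5, 1.5, 3.0]
opening: 0.154
time: 13.22
eef_pos: [0.5133, 0.2945, 0.0309]
tcp_rot: [0.98, 0.2, 0.0, -0.0]
contact_force: [-2.3, 1.7, 5.3]
opening: 0.154
[0.51333952 0.2944646  0.03089323] [0.22858172 0.2848749  0.04377667] 23.043711381160904
```

The bar is gripped at an opening of 0.154, about 13 mm, as expected. Lift, cross and turn +9.5° to the tin's yaw.

```bash

python3 -m jog '{"travel":[[0,0,5],[0,0,15],[0,0,30],[0,0,35],[0,0,25]],"dr":[[0,0,0],[0,0,0],[0,0,0],[0,0,0],[0,0,0]],"jaw":[255,255,255,255,255]}' 60
python3 -m jog '{"travel":[[-2,-15,0],[-4,-30,0],[-5,-38,0],[-5,-38,0],[-5,-38,0]],"dr":[[0,0,0],[0,0,0],[0,0,0],[0,0,1],[0,0,1]],"jaw":[255,255,255,255,255]}'
python3 -m jog '{"travel":[[-5,-40,0],[-5,-40,0],[-5,-40,0],[-5,-40,0],[-5,-40,0]],"dr":[[0,0,1],[0,0,1],[0,0,1],[0,0,1],[0,0,1]],"jaw":[255,255,255,255,255]}'
python3 -m jog '{"travel":[[-5,-40,0],[-5,-40,0],[-5,-40,0],[-5,-38,0],[-5,-35,0]],"dr":[[0,0,1],[0,0,1],[0,0,0.5],[0,0,0],[0,0,0]],"jaw":[255,255,255,255,255]}'
python3 -m jog '{"travel":[[-5,-28,0],[-4,-18,0],[0,-8,0],[0,0,0],[0,0,0]],"dr":[[0,0,0],[0,0,0],[0,0,0],[0,0,0],[0,0,0]],"jaw":[255,255,255,255,255]}'
python3 -c "
from h import *
s,im=wrist('w7');print(s['eef_pos'],s['contact_force'],np.degrees(2*np.arctan2(s['tcp_rot'][1],s['tcp_rot'][0])))"
```

```text
time: 13.63
eef_pos: [0.5128, 0.2935, 0.1411]
tcp_rot: [0.98, 0.2, -0.0, 0.001]
contact_force: [2.2, 0.2, -1.0]
opening: 0.151
time: 14.05
eef_pos: [0.4896, 0.1329, 0.1377]
tcp_rot: [0.976, 0.218, -0.002, 0.0]
contact_force: [0.8, -0.3, -2.7]
opening: 0.156
time: 14.47
eef_pos: [0.4644, -0.0667, 0.138]
tcp_rot: [0.966, 0.26, -0.002, -0.001]
contact_force: [1.2, -0.2, -3.3]
opening: 0.149
time: 14.88
eef_pos: [0.4394, -0.2595, 0.1379]
tcp_rot: [0.96, 0.28, -0.001, -0.001]
contact_force: [1.3, -0.1, -2.4]
opening: 0.149
time: 15.3
eef_pos: [0.4322, -0.3108, 0.1388]
tcp_rot: [0.96, 0.28, -0.001, -0.002]
contact_force: [-0.0, -0.1, -2.3]
opening: 0.152
[ 0.43215242 -0.310778    0.13880463] [-0.0361179  -0.06584259 -2.27830232] 32.50820489405247
```

```bash

python3 -m jog '{"travel":[[3,-14,0],[0,-14,0],[0,0,-15],[0,0,-30],[0,0,-30]],"dr":[[0,0,0],[0,0,0],[0,0,0],[0,0,0],[0,0,0]],"jaw":[255,255,255,255,255]}'
python3 -m jog '{"travel":[[0,0,-18],[0,0,-9],[0,0,0],[0,0,0],[0,0,0]],"dr":[[0,0,0],[0,0,0],[0,0,0],[0,0,0],[0,0,0]],"jaw":[255,255,255,255,255]}'
python3 -c "
from h import *
s,im=wrist('w8');print(s['eef_pos'],s['contact_force'],np.degrees(2*np.arctan2(s['tcp_rot'][1],s['tcp_rot'][0])))
st=s
for q in [(.434,-.3395)]:
  P=rrect(q,np.radians(32.6),.11,.076,.02,.039); print([np.round(proj('wrist',p,st)) for p in P[::12]])
"
```

```text
time: 15.77
eef_pos: [0.4378, -0.3419, 0.0666]
tcp_rot: [0.96, 0.281, 0.001, 0.003]
contact_force: [0.3, 0.7, -3.9]
opening: 0.151
time: 16.18
eef_pos: [0.4374, -0.3412, 0.0403]
tcp_rot: [0.96, 0.28, 0.001, 0.002]
contact_force: [-1.3, 0.4, -2.8]
opening: 0.152
[ 0.43737887 -0.34121059  0.04032125] [-1.33483324  0.41395952 -2.80219827] 32.56351544303652
[array([221., 139.]), array([197., 270.]), array([277., 294.]), array([313., 172.])]
```

```bash

python3 -m jog '{"travel":[[-2,2,-3],[0,0,0],[0,0,0],[0,0,0]],"dr":[[0,0,0],[0,0,0],[0,0,0],[0,0,0]],"jaw":[255,255,255,255]}'
python3 -m jog '{"travel":[[0,0,-3],[0,0,-1],[0,0,-1],[0,0,0],[0,0,0]],"dr":[[0,0,0],[0,0,0],[0,0,0],[0,0,0],[0,0,0]],"jaw":[255,255,255,255,255]}'
```

```text
time: 16.57
eef_pos: [0.4342, -0.3379, 0.0358]
tcp_rot: [0.96, 0.28, 0.0, 0.0]
contact_force: [-0.8, 0.7, -3.1]
opening: 0.149
time: 16.98
eef_pos: [0.434, -0.3377, 0.0302]
tcp_rot: [0.96, 0.28, -0.0, -0.0]
contact_force: [0.3, 0.6, -2.8]
opening: 0.155
```

```bash

python3 -m jog '{"travel":[[1,-1,-1],[0,0,-1],[0,0,-1],[0,0,0]],"dr":[[0,0,0],[0,0,0],[0,0,0],[0,0,0]],"jaw":[255,255,255,255]}'
python3 -m jog '{"travel":[[0,0,-1],[0,0,-1],[0,0,-1],[0,0,0]],"dr":[[0,0,0],[0,0,0],[0,0,0],[0,0,0]],"jaw":[255,255,255,255]}'
```

```text
time: 17.32
eef_pos: [0.435, -0.3387, 0.0271]
tcp_rot: [0.96, 0.28, -0.0, -0.0]
contact_force: [0.4, -0.1, -2.7]
opening: 0.152
time: 17.65
eef_pos: [0.435, -0.3387, 0.0241]
tcp_rot: [0.96, 0.28, -0.0, -0.0]
contact_force: [-0.3, 0.1, -3.1]
opening: 0.155
```

The lid is sliding in with no contact. Seat it.

```bash

python3 -m jog '{"travel":[[0,0,-1],[0,0,-1],[0,0,0],[0,0,0]],"dr":[[0,0,0],[0,0,0],[0,0,0],[0,0,0]],"jaw":[255,255,255,255]}'
python3 -m jog '{"travel":[[0,0,-1],[0,0,0],[0,0,0]],"dr":[[0,0,0],[0,0,0],[0,0,0]],"jaw":[255,255,255]}'
```

```text
time: 17.98
eef_pos: [0.4351, -0.3388, 0.0223]
tcp_rot: [0.96, 0.28, -0.0, -0.0]
contact_force: [0.3, -0.4, -2.2]
opening: 0.153
time: 18.23
eef_pos: [0.4353, -0.339, 0.0219]
tcp_rot: [0.96, 0.28, 0.0, 0.0]
contact_force: [-1.3, 1.3, 0.9]
opening: 0.156
```

It seated at exactly the predicted height (0.0219). Press lightly, release, rise, and go back over the round lid.

```bash

python3 -m jog '{"travel":[[0,0,-1],[0,0,0],[0,0,0]],"dr":[[0,0,0],[0,0,0],[0,0,0]],"jaw":[255,255,255]}'
python3 -m jog '{"travel":[[0,0,1],[0,0,0],[0,0,0],[0,0,0],[0,0,0]],"dr":[[0,0,0],[0,0,0],[0,0,0],[0,0,0],[0,0,0]],"jaw":[200,150,100,50,0]}'
python3 -m jog '{"travel":[[0,0,0],[0,0,0],[0,0,15],[0,0,40],[0,0,40]],"dr":[[0,0,0],[0,0,0],[0,0,0],[0,0,0],[0,0,0]],"jaw":[0,0,0,0,0]}'
python3 -m jog '{"travel":[[0,0,40],[3,12,15],[5,25,0],[6,30,0],[6,25,0]],"dr":[[0,0,0],[0,0,-2],[0,0,-3],[0,0,-3],[0,0,-3]],"jaw":[0,0,0,0,0]}'
python3 -m jog '{"travel":[[5,8,0],[0,0,0],[0,0,0],[0,0,0]],"dr":[[0,0,0],[0,0,0],[0,0,0],[0,0,0]],"jaw":[0,0,0,0]}'
python3 - <<'E'
from h import *
st,im=wrist("w9"); print(st["eef_pos"],st["tcp_rot"])
# dark knob blob near prediction
for nm,P in (("round",(.466,-.206,.039)),("obl",(.4345,-.339,.075))):
    u,v=proj("wrist",np.array(P),st); print(nm,"pred",u,v)
    x0,y0=max(0,int(u)-45),max(0,int(v)-45); g=cv2.cvtColor(im,cv2.COLOR_RGB2GRAY)[y0:y0+90,x0:x0+90]
    n,l,s,c=cv2.connectedComponentsWithStats((g<45).astype(np.uint8))
    for i in range(1,n):
        if s[i,4]>150: print("  blob",s[i],c[i]+[x0,y0],bp("wrist",*(c[i]+[x0,y0]),P[2],st)[:2].round(4))
E
```

```text
time: 18.48
eef_pos: [0.4353, -0.339, 0.0219]
tcp_rot: [0.96, 0.28, -0.0, -0.0]
contact_force: [-2.7, 2.5, 6.7]
opening: 0.155
time: 18.9
eef_pos: [0.4351, -0.3389, 0.0213]
tcp_rot: [0.96, 0.28, 0.0, 0.0]
contact_force: [0.1, 0.1, -0.1]
opening: 0.782
time: 19.32
eef_pos: [0.4336, -0.3372, 0.115]
tcp_rot: [0.96, 0.28, -0.001, -0.003]
contact_force: [2.0, -1.2, -0.1]
opening: 0.999
time: 19.73
eef_pos: [0.4552, -0.2458, 0.172]
tcp_rot: [0.983, 0.185, 0.0, 0.0]
contact_force: [0.7, 0.6, -0.5]
opening: 0.999
time: 20.07
eef_pos: [0.4601, -0.2398, 0.1714]
tcp_rot: [0.982, 0.187, -0.0, 0.0]
contact_force: [0.4, 0.2, 0.1]
opening: 1.002
[ 0.46006739 -0.23984751  0.17138231] [ 9.82367927e-01  1.86957668e-01 -1.11389616e-04  2.71588005e-04]
round pred 228.14075850128071 158.0988875325804
  blob [ 34  32  24  25 332] [228.78915663 157.98493976] [ 0.4664 -0.2066]
obl pred 335.8707120703974 239.90788207418757
  blob [  36   15   45   75 1506] [343.14077025 252.23505976] [ 0.4242 -0.3536]
```

The round knob is where it was left. I'll re-grip it at the same TCP (0.470, −0.204, −0.018).

```bash

python3 -m jog '{"travel":[[5,18,-20],[5,17,-35],[0,0,-40],[0,0,-40],[0,0,-30]],"dr":[[0,0,0],[0,0,0],[0,0,0],[0,0,0],[0,0,0]],"jaw":[0,0,0,0,0]}' 40
python3 -m jog '{"travel":[[0,0,-15],[0,0,-5],[0,0,0],[0,0,0],[0,0,0]],"dr":[[0,0,0],[0,0,0],[0,0,0],[0,0,0],[0,0,0]],"jaw":[0,0,0,0,0]}'
```

```text
time: 20.53
eef_pos: [0.4686, -0.2038, 0.0034]
tcp_rot: [0.982, 0.187, -0.001, -0.001]
contact_force: [-0.0, -0.5, 0.0]
opening: 0.999
time: 20.95
eef_pos: [0.4715, -0.2053, -0.0118]
tcp_rot: [0.982, 0.187, 0.001, 0.001]
contact_force: [-0.3, 0.8, 0.8]
opening: 1.0
```

```bash

python3 -m jog '{"travel":[[0,0,-3],[0,0,-2],[0,0,0],[0,0,0]],"dr":[[0,0,0],[0,0,0],[0,0,0],[0,0,0]],"jaw":[0,0,0,0]}'
python3 -m jog '{"travel":[[0,0,0],[0,0,0],[0,0,0],[0,0,0],[0,0,0]],"dr":[[0,0,0],[0,0,0],[0,0,0],[0,0,0],[0,0,0]],"jaw":[60,120,150,170,190]}' 40
python3 -m jog '{"travel":[[0,0,0],[0,0,0],[0,0,0],[0,0,0],[0,0,0]],"dr":[[0,0,0],[0,0,0],[0,0,0],[0,0,0],[0,0,0]],"jaw":[210,230,255,255,255]}' 40
python3 -m jog '{"travel":[[0,0,0],[0,0,0],[0,0,0]],"dr":[[0,0,0],[0,0,0],[0,0,0]],"jaw":[255,255,255]}' 60
```

```text
time: 21.28
eef_pos: [0.4702, -0.2039, -0.0183]
tcp_rot: [0.982, 0.187, 0.0, 0.0]
contact_force: [1.0, -0.6, 0.3]
opening: 1.003
time: 21.7
eef_pos: [0.4702, -0.2039, -0.0186]
tcp_rot: [0.982, 0.187, 0.0, 0.0]
contact_force: [2.2, -6.1, 5.7]
opening: 0.301
time: 22.12
eef_pos: [0.4704, -0.2041, -0.0184]
tcp_rot: [0.982, 0.187, 0.0, 0.0]
contact_force: [0.1, 0.6, 1.4]
opening: 0.288
time: 22.37
eef_pos: [0.4704, -0.204, -0.0183]
tcp_rot: [0.982, 0.187, 0.0, 0.0]
contact_force: [0.7, -0.8, 2.8]
opening: 0.28
```

```bash

python3 -m jog '{"travel":[[0,0,5],[0,0,20],[0,0,40],[0,0,40],[0,0,30]],"dr":[[0,0,0],[0,0,0],[0,0,0],[0,0,0],[0,0,0]],"jaw":[255,255,255,255,255]}' 60
python3 -m jog '{"travel":[[2,15,15],[3,30,0],[3,40,0],[3,40,0],[3,40,0]],"dr":[[0,0,0],[0,0,0],[0,0,0],[0,0,0],[0,0,0]],"jaw":[255,255,255,255,255]}'
python3 -m jog '{"travel":[[3,40,0],[3,40,0],[3,40,0],[3,40,0],[3,40,0]],"dr":[[0,0,0],[0,0,0],[0,0,0],[0,0,0],[0,0,0]],"jaw":[255,255,255,255,255]}'
python3 -m jog '{"travel":[[3,38,0],[3,30,0],[3,15,0],[0,0,0],[0,0,0]],"dr":[[0,0,0],[0,0,0],[0,0,0],[0,0,0],[0,0,0]],"jaw":[255,255,255,255,255]}'
python3 - <<'E'
from h import *
st,im=wrist("w10"); print(st["eef_pos"],st["contact_force"],np.degrees(2*np.arctan2(st["tcp_rot"][1],st["tcp_rot"][0])))
t=read_camera("top"); cv2.imwrite("pics/t10.png",t[:,:,::-1])
print(np.round(proj("wrist",np.array([.5108,.2975,.039]),st)))
E
```

```text
time: 22.78
eef_pos: [0.4698, -0.2035, 0.1184]
tcp_rot: [0.982, 0.187, -0.0, -0.0]
contact_force: [1.7, -1.3, -1.2]
opening: 0.283
time: 23.2
eef_pos: [0.4827, -0.037, 0.1307]
tcp_rot: [0.983, 0.186, -0.001, -0.001]
contact_force: [1.0, -0.4, -1.7]
opening: 0.281
time: 23.62
eef_pos: [0.4975, 0.1631, 0.1305]
tcp_rot: [0.982, 0.187, -0.001, -0.0]
contact_force: [0.9, -0.4, -0.6]
opening: 0.28
time: 24.03
eef_pos: [0.5068, 0.2444, 0.1303]
tcp_rot: [0.982, 0.188, -0.002, 0.0]
contact_force: [-0.3, -0.4, -2.5]
opening: 0.277
[0.5068231  0.24440576 0.1302587 ] [-0.30282601 -0.39370646 -2.50594656] 21.66073259452027
[204. 160.]
```

```bash

python3 -m jog '{"travel":[[3,20,0],[3,22,0],[2,13,-15],[0,0,-30],[0,0,-25]],"dr":[[0,0,0],[0,0,0],[0,0,0],[0,0,0],[0,0,0]],"jaw":[255,255,255,255,255]}'
python3 -m jog '{"travel":[[0,0,-15],[0,0,-8],[0,0,0],[0,0,0],[0,0,0]],"dr":[[0,0,0],[0,0,0],[0,0,0],[0,0,0],[0,0,0]],"jaw":[255,255,255,255,255]}'
python3 -m jog '{"travel":[[0,0,0],[0,0,0],[0,0,0]],"dr":[[0,0,0],[0,0,0],[0,0,0]],"jaw":[255,255,255]}'
```

```text
time: 24.55
eef_pos: [0.5168, 0.2985, 0.0612]
tcp_rot: [0.982, 0.187, 0.001, -0.0]
contact_force: [-0.1, -0.5, -2.4]
opening: 0.281
time: 24.97
eef_pos: [0.5175, 0.299, 0.0401]
tcp_rot: [0.982, 0.186, 0.001, -0.0]
contact_force: [0.4, 0.2, -2.6]
opening: 0.282
time: 25.22
eef_pos: [0.5168, 0.2994, 0.0396]
tcp_rot: [0.982, 0.187, 0.001, -0.0]
contact_force: [0.1, -0.1, -0.7]
opening: 0.277
```

```bash

python3 -m jog '{"travel":[[-1,0,-4],[0,0,-3],[0,0,0],[0,0,0],[0,0,0]],"dr":[[0,0,0],[0,0,0],[0,0,0],[0,0,0],[0,0,0]],"jaw":[255,255,255,255,255]}'
python3 -m jog '{"travel":[[0,0,0],[0,0,-2],[0,0,-2],[0,0,0],[0,0,0]],"dr":[[0,0,0],[0,0,0],[0,0,0],[0,0,0],[0,0,0]],"jaw":[255,255,255,255,255]}'
```

```text
time: 25.63
eef_pos: [0.5149, 0.2992, 0.0312]
tcp_rot: [0.982, 0.187, -0.0, 0.0]
contact_force: [0.9, -0.2, -2.2]
opening: 0.28
time: 26.05
eef_pos: [0.5149, 0.2991, 0.0271]
tcp_rot: [0.982, 0.187, -0.0, 0.0]
contact_force: [-0.3, -0.8, -2.1]
opening: 0.277
```

```bash

python3 -m jog '{"travel":[[0,1,-1],[0,0,-1],[0,0,-1],[0,0,0]],"dr":[[0,0,0],[0,0,0],[0,0,0],[0,0,0]],"jaw":[255,255,255,255]}'
python3 -m jog '{"travel":[[0,0,-1],[0,0,-1],[0,0,0]],"dr":[[0,0,0],[0,0,0],[0,0,0]],"jaw":[255,255,255]}'
```

```text
time: 26.38
eef_pos: [0.5149, 0.3001, 0.0241]
tcp_rot: [0.982, 0.187, -0.0, 0.0]
contact_force: [0.1, -0.0, -2.3]
opening: 0.278
time: 26.63
eef_pos: [0.5149, 0.3001, 0.0221]
tcp_rot: [0.982, 0.187, -0.0, 0.0]
contact_force: [0.6, -0.4, -2.2]
opening: 0.281
```

It's entering freely; on to home (expected z ≈ 0.0177).

```bash

python3 -m jog '{"travel":[[0,0,-1],[0,0,-1],[0,0,-1],[0,0,0]],"dr":[[0,0,0],[0,0,0],[0,0,0],[0,0,0]],"jaw":[255,255,255,255]}'
python3 -m jog '{"travel":[[0,0,-1],[0,0,0],[0,0,0]],"dr":[[0,0,0],[0,0,0],[0,0,0]],"jaw":[255,255,255]}'
python3 -m jog '{"travel":[[0,0,-1],[0,0,0],[0,0,0]],"dr":[[0,0,0],[0,0,0],[0,0,0]],"jaw":[255,255,255]}'
```

```text
time: 26.97
eef_pos: [0.5149, 0.3001, 0.0191]
tcp_rot: [0.982, 0.187, -0.0, 0.0]
contact_force: [-0.2, -0.2, -1.9]
opening: 0.283
time: 27.22
eef_pos: [0.515, 0.3001, 0.0183]
tcp_rot: [0.982, 0.187, -0.0, 0.0]
contact_force: [-0.1, -0.2, -1.5]
opening: 0.278
time: 27.47
eef_pos: [0.5153, 0.3003, 0.0177]
tcp_rot: [0.982, 0.187, 0.0, -0.0]
contact_force: [-1.4, 0.4, 0.1]
opening: 0.277
```

Contact exactly at home height. Press lightly, release, retreat clear and look.

```bash

python3 -m jog '{"travel":[[0,0,-1],[0,0,0],[0,0,0]],"dr":[[0,0,0],[0,0,0],[0,0,0]],"jaw":[255,255,255]}'
python3 -m jog '{"travel":[[0,0,1],[0,0,0],[0,0,0],[0,0,0],[0,0,0]],"dr":[[0,0,0],[0,0,0],[0,0,0],[0,0,0],[0,0,0]],"jaw":[200,150,100,50,0]}'
python3 -m jog '{"travel":[[0,0,0],[0,0,0],[0,0,15],[0,0,40],[0,0,40]],"dr":[[0,0,0],[0,0,0],[0,0,0],[0,0,0],[0,0,0]],"jaw":[0,0,0,0,0]}'
python3 -m jog '{"travel":[[0,0,40],[-4,-20,30],[-4,-30,10],[-4,-30,0],[-4,-20,0]],"dr":[[0,0,0],[0,0,0],[0,0,0],[0,0,0],[0,0,0]],"jaw":[0,0,0,0,0]}'
python3 -m jog '{"travel":[[0,0,0],[0,0,0],[0,0,0]],"dr":[[0,0,0],[0,0,0],[0,0,0]],"jaw":[0,0,0]}'
python3 - <<'E'
from h import *
st,im=wrist("w11"); print(st["eef_pos"],st["dq"].round(3))
s=read_camera("side"); t=read_camera("top")
u,v=map(int,proj("wrist",np.array([.511,.2975,.044]),st)); print(u,v)
x0,y0=max(0,min(512-130,u-65)),max(0,v-65)
r=lambda a:cv2.resize(np.ascontiguousarray(a[:,:,::-1]),(390,290),interpolation=cv2.INTER_CUBIC)
cv2.imwrite("pics/fin.png",np.vstack([np.hstack([r(im[y0:y0+97,x0:x0+130]),r(s[225:314,210:330])]),np.hstack([r(s[135:180,255:315]),r(t[190:240,313:380])])]))
E
```

```text
time: 27.72
eef_pos: [0.5153, 0.3003, 0.0177]
tcp_rot: [0.982, 0.187, -0.0, 0.0]
contact_force: [-2.6, -0.6, 4.2]
opening: 0.28
time: 28.13
eef_pos: [0.5152, 0.3002, 0.0173]
tcp_rot: [0.982, 0.187, 0.0, -0.0]
contact_force: [-0.1, 0.1, -0.2]
opening: 0.826
time: 28.55
eef_pos: [0.513, 0.2993, 0.1108]
tcp_rot: [0.982, 0.187, -0.003, 0.001]
contact_force: [0.2, 0.3, 1.0]
opening: 0.998
time: 28.97
eef_pos: [0.4996, 0.1986, 0.1942]
tcp_rot: [0.982, 0.187, 0.002, 0.0]
contact_force: [0.7, 0.6, -0.3]
opening: 1.001
time: 29.22
eef_pos: [0.4992, 0.2006, 0.1923]
tcp_rot: [0.982, 0.187, 0.0, -0.0]
contact_force: [0.5, -0.2, -0.8]
opening: 0.999
[0.49916034 0.20060018 0.19231186] [ 0.014  0.013 -0.008 -0.002 -0.    -0.002]
178 130
```

View pics/fin.png

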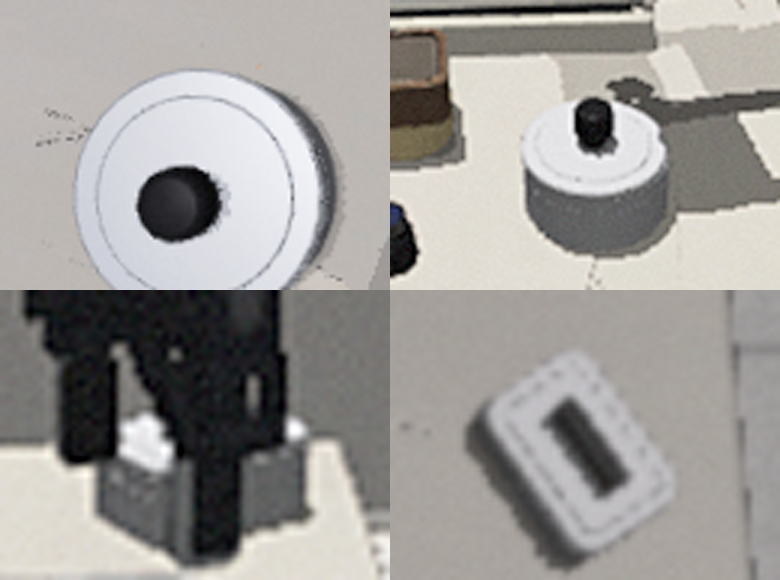

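Both tins are closed by their own lids, with the flanges flush on the rims and lined up with the tins, knobs up. The arm is clear, so I'm handing in.

```bash
python3 -c "
from plant import *
print(sign_off())"
```

```text
the job is handed in; nothing more can be done
None
```

Each tin now has its own lid on, knob up and fully home, and I handed the job in at about 29 s of the 72 s allowed. I laid the round lid aside on the bench, moved the oblong lid to the oblong tin, then put the round lid on the round tin.

**Last checks**
- **Seating:** Both lids slid in with no sideways force. They met the rim at exactly the height expected for home: tool z 0.0219 m for the oblong lid and 0.0177 m for the round one.
- **Final pictures:** The round lid sits flush on its tin in the wrist and side views. The oblong lid lines up with its tin in the top view. In the side view the gripper partly hid the oblong tin, so its seating rests on the height and top view.
- **Tins and other things:** I lowered and pressed both lids gently, with at most about 7 N, and neither tin showed any visible shift in the pictures. I did not measure the tins, or the other things on the bench, against their starting positions afterwards.

**What disagreed**
- **Missed first grip:** The first close on the round knob missed above it, without contact. The real fingertips end about 33 mm short of the reported TCP, so I corrected the depth from the side view.
- **Camera scale:** Wrist-camera sizes came out about 3% small, equal to roughly 6 mm in height. I allowed for this in the measurements.

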